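Vent the pressure pot and unscrew its filler cap

TASK

Vent the little paint pressure pot on the workbench: press its relief button fully down and let it come up again. Then unscrew the round filler cap (anticlockwise, about a quarter turn) only until its thread lets go, with the pot staying seated in its wooden holder, lift the cap straight off and finish still holding it in the gripper, level and not turned any farther, its lower edge just above the neck, about 4 cm higher than where it sat. Leave the paint tin, the flat tin and the small tub beside it alone.

Things in the scene. Friction and masses are not known exactly. Their poses are not given: they have to be found in the camera images.
- holder: wooden holder fixed to the bench: plywood board 136 x 226 x 12 mm with four cleats 24 mm high round the pot, which stop the pot from turning (1 mm play each side). Origin: centre of the board's underside, on the bench; z up, y along its length.
- pot: pressure pot, a rounded grey metal box 90 x 180 x 60 mm (x, y, z), 1.6 kg, standing loose in the holder. Origin: centre of its underside; z up, y along its length. The filler neck with the black cap stands on the lid at y = +45 mm and the relief button at y = -50 mm (both at x = 0). Its flat lid is 60 mm above the origin.
- relief (a joint): relief button on the lid: a round steel push button, 26 mm across, in a dark housing, 95 mm from the cap's axis. 0 = up, 0.006 m = fully down; a spring, 5 N when fully down, pushes it back up.
- relief_top (a point): centre of the top face of the relief button; press straight down.
- cap: round black ribbed screw cap, 50 mm across, 32 mm high, 60 g, tight on the neck. Origin: its centre, half-way up; z up, x towards the raised rib on its top; when tight, x lies along the pot's x and the origin 85 mm above the pot's. The thread lets go after 60 degrees anticlockwise (seen from above), the cap climbing 2 mm; at about 95 degrees the neck blocks it again, so 75 to 80 is right.
- neck_mouth (a point): centre of the neck's rim, 94 mm above the pot's origin, on the cap's axis. A sprung seal in the neck pushes the cap up (30 N tight, 18 N when it stops 5 mm up) and makes it stiff to turn (about 0.3 N m, 0.1 once free). The tight cap's skirt ends 8 mm above the lid, 5 mm above the neck's foot flange (44 mm wide). Raised 26 mm, the skirt is above the rim.
- paint_tin: round paint tin, 78 mm across, 78 mm high, a bystander. Origin: centre of the underside.
- tin: flat hinged tin, 66 x 108 x 26 mm, a bystander. Origin: centre of the underside.
- ointment: small round white tub with lid, 62 mm across, 34 mm high, a bystander. Origin: centre of the underside.
Mind the look-alikes: they are no part of the job. Several things have the shape of the cap; the one meant has the colours described above.

How it is judged:
By the outcome, as a careful person would: the job done as asked, in the order asked, and still so for the second after the job is handed in, while the arm keeps its last pose, push and grip.
It also fails if it takes over 38 s, if anything falls off the work surface, if the arm or the gripper's body presses on something with over 40 N, if the wrist force passes 120 N, or if a joint passes its speed limit or range.

ROBOT

A 6-joint arm with a two-finger parallel gripper is mounted at the origin on a cart in front of the work surface, level with it; the furniture and walls round the work are solid. World frame = base frame: x ahead of the robot, y to its left, z up, the work surface at z = 0. Lengths are in m, angles in rad, forces in N, time in s.
With the tool pointing down it reaches from about 0.375 to 0.9 m from the base axis. Payload 3.1 kg.
Tool frame: the origin (TCP) lies at the very end of the fingers, on their centre line; the grasp point (between the pads) lies 19 mm behind it; z points along the fingers, y is the direction in which the jaws open and shut (so a half turn about z gives the same grasp; the last joint's range is limited). The gripper opens to 85 mm and grips with 20 to 120 N. Pads are 22 mm wide; open, the fingers measure 114 mm over their backs; the gripper's body (76 mm by 85 mm) begins 54 mm behind the grasp point. The pads swing forward as they close: fully open they stand 13 mm farther back than shut.
Start: joints at [-1.486, 0.527, 1.433, -0, 1.181, -0.178], TCP at [0.163, -0.603, 0.231] pointing down, gripper open.
Joint ranges: [-3.08, 3.08], [-0.75, 2.2], [0.22, 2.44], [-1.43, 4.57], [0, 2.65], [-2.85, 2.85]. Speed limits (rad/s): [2.79, 2.79, 3.14, 3.14, 3.14, 3.14].

INTERFACE

Orientations are given as a unit quaternion [x, y, z, w].
In Python, from station import manip gives the robot as it stands.
- The arm moves only by the tool send_rows, never from a script. Its argument "motion" is a list of rows, each an object with "gripper": the finger opening in mm, from 0 to 85.4; "travel": the shift along the tool's x, y, z in mm, a list of three; "rotation": the turn, a rotation vector about the tool's x, y, z in degrees, a list of three. In form: [{"gripper": gripper, "travel": [x, y, z], "rotation": [ax, ay, az]}, ...]. A call has 1 to 12 rows; each row shifts and turns the commanded pose from where the row before left it, along the tool's axes as they then stand; what a row does not reach is not made up. A row lasts 1/12 s, in which the tool goes at most 41.7 mm and 7.16 degrees, less where a joint would pass 70% of its speed; a pose out of reach is approached as far as the arm can. A call is refused whole if a number of a shift passes 41.7 or a number of a turn 7.16, either way. A call with a gripper value outside its range is refused whole. The fingers move at their own pace and stop on an object; "newtons" is the grip in N (left out, the last holds). Time passes only in rows, so rows that do not move let the fingers close. It gives the time, the measured TCP pose, the force and the opening at its end, in the units of the state.
- manip.sense(): the state, without advancing time (a new reading comes with each control period).
- manip.snapshot(name): name is "side" or "top" or "wrist"; returns the picture (384x512x3 uint8, red, green, blue); there is no depth.
- manip.calibration(name): a dict with "fx", "fy", "cx", "cy" (pixels), "cam_to_world" (4x4, takes a point from camera to world coordinates). Camera axes: x right, y down, z forward; pixel columns grow to the right and rows downward; lengths in m; the calibration is good to about 2 mm. The wrist camera is an equidistant fisheye: a pixel r from the principal point sees the ray r / f radians off the axis. A picture is of the moment at which its call begins: read the wrist's pose just before it. calibration takes no time and is no camera call; for the wrist camera it gives the pose at the moment of the call.
- manip.sign_off(): hands the job in, once; it reports no verdict.
The state is a dict: "t": time; "q": joint angles; "qd": joint speeds; "tau": joint torques, N m; "tcp_pos": TCP position; "tool_rot": TCP orientation; "force": force on the tool from outside, world axes, zero at the start; "ft_torque": the same for the moment, N m; "finger_gap": opening from 0.0 (shut) to 1.0 (fully open).
Only numpy, scipy, OpenCV 4.12 (cv2) and the standard library are available. Lean on these libraries where they do the work, as an engineer would, in place of code of your own. Each camera call takes 0.05 s, during which the arm holds its last target. There are 200 camera calls.

## Working session

There is one attempt and no reset: what is moved stays moved. The work goes in short steps, Python scripts to look and compute and a tool call to move; the robot and the scene stay as the last step left them, time stands still between calls to the robot, and variables do not carry over. Pictures are saved under pics/ and viewed, about 8 in all and at most 12, crops included, and the job is handed in when it is done.

Besides the shell and the picture viewer there is one more tool, called after ">>>" by a JSON object that holds its "method" and its "body". send_rows: Moves the arm, as the interface text tells. Its arguments: {"type":"object","properties":{"motion":{"type":"array","items":{"type":"object","properties":{"gripper":{"type":"number"},"travel":{"type":"array","items":{"type":"number"}},"rotation":{"type":"array","items":{"type":"number"}}}}},"newtons":{"type":"number"}},"required":["motion"]}

```bash
mkdir -p pics; ls
python3 - <<'E'
from station import manip
import cv2,numpy as np
np.set_printoptions(precision=4,suppress=True)
s=manip.sense();print(s)
ims=[]
for n in("side","top"):
    c=manip.calibration(n);print(n,c["fx"],c["fy"],c["cx"],c["cy"]);print(np.array(c["cam_to_world"]))
    im=manip.snapshot(n);cv2.imwrite(f"pics/{n}0.png",im[:,:,::-1])
E
```

```text
pics
{'t': 0.0, 'q': array([-1.4855,  0.5285,  1.4339, -0.    ,  1.1814, -0.1785]), 'qd': array([0.0001, 0.0023, 0.0007, 0.0008, 0.0007, 0.0002]), 'tau': array([ -0.0014, -44.2355, -17.8026,  -0.0005,   0.0084,   0.    ]), 'tcp_pos': array([ 0.1629, -0.6026,  0.2303]), 'tool_rot': array([ 0.9913,  0.1315,  0.    , -0.0011]), 'force': array([-0.0862, -0.471 , -0.4004]), 'ft_torque': array([ 0.0049,  0.0133, -0.0185]), 'finger_gap': 1.0012909638903964}
side 448.52240727613304 448.52240727613304 256.6272793103357 195.52799842472038
[[-0.9828 -0.0893  0.1615  0.3297]
 [-0.1837  0.3877 -0.9033  1.231 ]
 [ 0.0181 -0.9174 -0.3975  0.5885]
 [ 0.      0.      0.      1.    ]]
top 480.8138808629351 480.8138808629351 248.62978657596562 196.31726245009074
[[-0.2956 -0.9237  0.2439  0.2128]
 [-0.9553  0.2855 -0.0767  0.2675]
 [ 0.0012 -0.2557 -0.9668  1.3595]
 [ 0.      0.      0.      1.    ]]
```

View pics/top0.png

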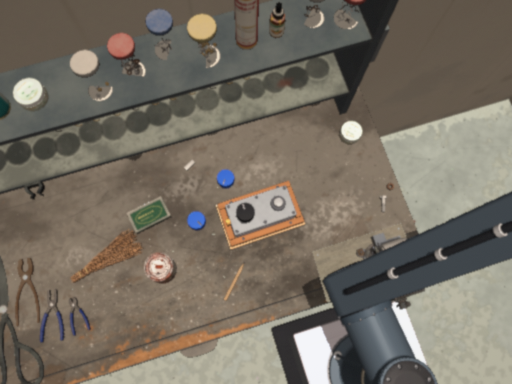

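View pics/side0.png

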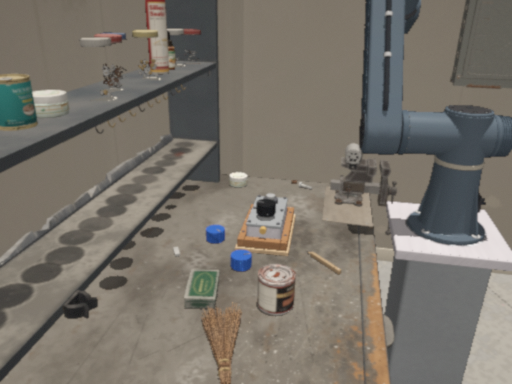

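The top view shows the pot in its holder around (260,213), with the black cap at about (245,212) and the steel button at about (278,203). Things that could be taken for the cap are the blue caps at (226,178) and (196,220), the white tub at (352,131), the shelf lids, and a black object at side (80,304). The black cap on the pot fits the description, so I'll check it in a close crop.

```bash
cat > h.py <<'E'
from station import manip
import cv2,numpy as np
from scipy.spatial.transform import Rotation as R
np.set_printoptions(precision=4,suppress=True)
def ray(n,u,v,c=None):
    c=c or manip.calibration(n);T=np.array(c["cam_to_world"])
    x,y=(u-c["cx"])/c["fx"],(v-c["cy"])/c["fy"]
    if n=="wrist":
        r=np.hypot(x,y);k=np.sin(r)/r if r>1e-9 else 1;d=np.array([x*k,y*k,np.cos(r)])
    else:d=np.array([x,y,1.])
    return T[:3,3],T[:3,:3]@d
def atz(n,u,v,z,c=None):
    o,d=ray(n,u,v,c);return o+d*(z-o[2])/d[2]
E
python3 - <<'E'
from h import *
a=cv2.imread("pics/top0.png")[170:260,200:320];b=cv2.imread("pics/side0.png")[180:260,220:320]
a=cv2.resize(a,(600,450),interpolation=2)
cv2.imwrite("pics/c1.png",a)
print(atz("top",245,212,.113),atz("top",278,203,.08),atz("side",266,205,.113))
for p in [(226,178),(196,220),(352,131),(158,265),(148,214)]:print(p,atz("top",*p,.03))
E
```

```text
[0.4889 0.1905 0.113 ] [0.4937 0.0946 0.08  ] [0.4886 0.2046 0.113 ]
(226, 178) [0.6198 0.2082 0.03  ]
(196, 220) [0.526  0.3244 0.03  ]
(352, 131) [ 0.6491 -0.1904  0.03  ]
(158, 265) [0.4349 0.4584 0.03  ]
(148, 214) [0.5828 0.4495 0.03  ]
```

View pics/c1.png

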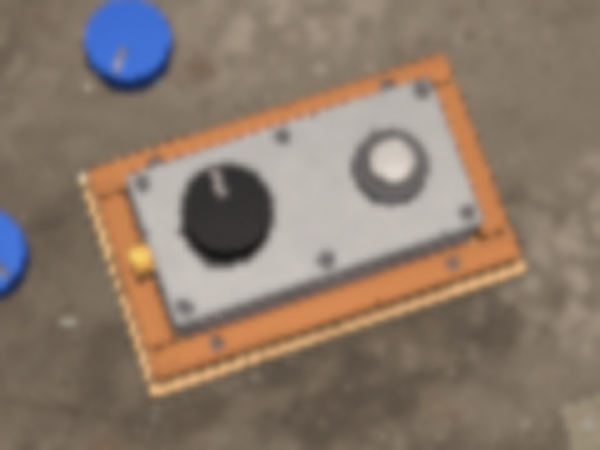

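Run:
```python
from h import *
f=lambda p,z:atz("top",p[0]/5+200,p[1]/5+170,z)
C=[f(p,.072) for p in[(142,184),(422,88),(467,212),(184,306)]]
c=np.mean(C,0);y=(C[0]-C[1]+C[3]-C[2]);yaw=np.degrees(np.arctan2(y[1],y[0]))
y=y/np.linalg.norm(y);print("centre",c,"y-axis deg",yaw,"cap",c+.045*y,"btn",c-.05*y)
print("cap",f((228,207),.113),"btn",f((392,160),.085))
def proj(n,P):
    k=manip.calibration(n);T=np.linalg.inv(np.array(k["cam_to_world"]));q=T[:3,:3]@P+T[:3,3];return k["fx"]*q[0]/q[2]+k["cx"],k["fy"]*q[1]/q[2]+k["cy"]
print(proj("side",np.array([.163,-.603,.23])),proj("top",np.array([.163,-.603,.23])),atz("top",385,243,.08),atz("side",353,155,.0))
cs=c-.05*y
for z in(.08,.085,.09):print(z,proj("side",np.r_[cs[:2],z]))
print(proj("side",np.r_[(c+.045*y)[:2],.113]))
cv2.imwrite("pics/c2.png",cv2.resize(cv2.imread("pics/side0.png")[130:260,220:400],(720,520),interpolation=2))
```

```text
centre [0.4922 0.1441 0.072 ] y-axis deg 91.90197988593212 cap [0.4907 0.1891 0.072 ] btn [0.4938 0.0941 0.072 ]
cap [0.49   0.1885 0.113 ] btn [0.4949 0.0933 0.085 ]
(np.float64(381.72501293764026), np.float64(102.57376528342836)) (np.float64(602.9361792577149), np.float64(232.49866821458707)) [ 0.3036 -0.1455  0.08  ] [ 0.251  -0.6211  0.    ]
0.08 (np.float64(270.3313649600806), np.float64(199.48557299155516))
0.085 (np.float64(270.38539653267003), np.float64(197.85051309936694))
0.09 (np.float64(270.43959969499934), np.float64(196.2102606967951))
(np.float64(266.1767551099948), np.float64(202.4709991318419))
```

View pics/c2.png

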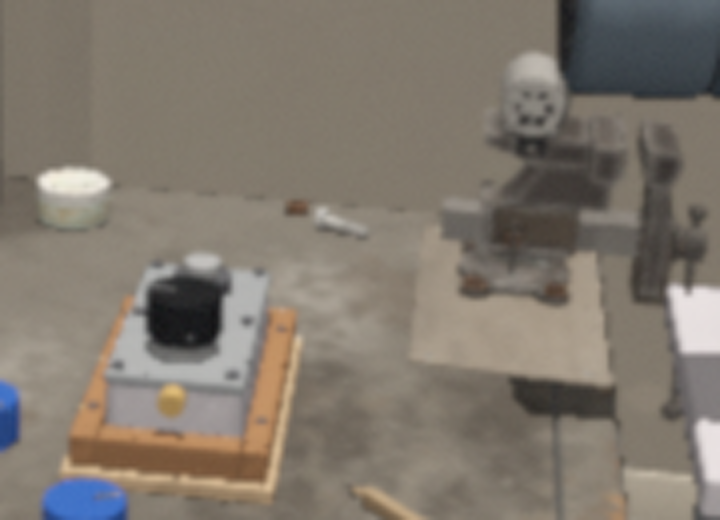

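The close crop confirms the black cap at side (267,202) and the button top at side (271,195), so z is about 0.09. The vise stands about 0.2 m high near the direct path, so I'll raise the arm first.

>>> {"method": "send_rows", "body": {"motion": [{"gripper": 0,"travel": [0,0,-35],"rotation": [0,0,0]},{"gripper": 0,"travel": [0,0,-35],"rotation": [0,0,0]},{"gripper": 0,"travel": [10,-10,-30],"rotation": [0,0,0]},{"gripper": 0,"travel": [23,-27,0],"rotation": [0,0,0]},{"gripper": 0,"travel": [23,-27,0],"rotation": [0,0,0]},{"gripper": 0,"travel": [23,-27,0],"rotation": [0,0,0]},{"gripper": 0,"travel": [23,-27,0],"rotation": [0,0,0]},{"gripper": 0,"travel": [23,-27,0],"rotation": [0,0,0]},{"gripper": 0,"travel": [23,-27,0],"rotation": [0,0,0]},{"gripper": 0,"travel": [23,-27,0],"rotation": [0,0,0]},{"gripper": 0,"travel": [23,-27,0],"rotation": [0,0,0]},{"gripper": 0,"travel": [23,-27,0],"rotation": [0,0,0]}], "newtons": 80}}

```text
t: 1.1
tcp_pos: [0.3067, -0.3006, 0.331]
tool_rot: [0.991, 0.131, -0.0, -0.0]
force: [1.0, -0.1, -0.1]
finger_gap: 0.004
```

>>> {"method": "send_rows", "body": {"motion": [{"gripper": 0,"travel": [23,-27,0],"rotation": [0,0,0]},{"gripper": 0,"travel": [23,-27,0],"rotation": [0,0,0]},{"gripper": 0,"travel": [23,-27,0],"rotation": [0,0,0]},{"gripper": 0,"travel": [23,-27,0],"rotation": [0,0,0]},{"gripper": 0,"travel": [23,-27,0],"rotation": [0,0,0]},{"gripper": 0,"travel": [23,-27,0],"rotation": [0,0,0]},{"gripper": 0,"travel": [23,-27,0],"rotation": [0,0,0]},{"gripper": 0,"travel": [23,-27,0],"rotation": [0,0,0]},{"gripper": 0,"travel": [23,-27,0],"rotation": [0,0,0]},{"gripper": 0,"travel": [23,-27,0],"rotation": [0,0,0]},{"gripper": 0,"travel": [23,-27,20],"rotation": [0,0,0]},{"gripper": 0,"travel": [23,-27,30],"rotation": [0,0,0]}]}}

```text
t: 2.1
tcp_pos: [0.4893, 0.081, 0.2858]
tool_rot: [0.991, 0.132, 0.003, 0.001]
force: [-0.4, -1.1, -0.3]
finger_gap: -0.001
```

>>> {"method": "send_rows", "body": {"motion": [{"gripper": 0,"travel": [0,0,35],"rotation": [0,0,0]},{"gripper": 0,"travel": [0,0,35],"rotation": [0,0,0]},{"gripper": 0,"travel": [0,0,35],"rotation": [0,0,0]},{"gripper": 0,"travel": [0,0,20],"rotation": [0,0,0]},{"gripper": 0,"travel": [0,0,0],"rotation": [0,0,0]},{"gripper": 0,"travel": [0,0,0],"rotation": [0,0,0]}]}}

```text
t: 2.6
tcp_pos: [0.4862, 0.079, 0.1585]
tool_rot: [0.991, 0.131, -0.002, -0.0]
force: [0.7, 0.5, 0.1]
finger_gap: 0.001
```

Run:
```python
from h import *
s=manip.sense();print(s["t"],s["tcp_pos"],s["tool_rot"],s["force"])
c=manip.calibration("wrist");print({k:c[k] for k in("fx","cx","cy")});print(np.array(c["cam_to_world"]))
im=manip.snapshot("wrist")[:,:,::-1].copy();np.save("cw.npy",np.array(c["cam_to_world"]))
cv2.imwrite("pics/w1.png",cv2.resize(im,(768,576),interpolation=2))
T=np.linalg.inv(np.array(c["cam_to_world"]))
def proj(P):
    q=T[:3,:3]@P+T[:3,3];r=np.hypot(q[0],q[1]);th=np.arctan2(r,q[2]);return c["cx"]+c["fx"]*th*q[0]/r,c["cy"]+c["fy"]*th*q[1]/r
for n,P in dict(btn=(.4945,.0935,.091),cap=(.4905,.189,.113),tcp=s["tcp_pos"]).items():print(n,np.array(proj(np.array(P)))*1.5)
```

```text
2.6 [0.4862 0.079  0.1585] [ 0.9913  0.1315 -0.0016 -0.0003] [0.7294 0.4613 0.1499]
{'fx': 297.3186396354542, 'cx': 252.69105172043766, 'cy': 192.95958783213442}
[[ 0.2616 -0.9269 -0.269   0.5545]
 [-0.9652 -0.2517 -0.0715  0.098 ]
 [-0.0014  0.2784 -0.9605  0.3021]
 [ 0.      0.      0.      1.    ]]
btn [356.5113 285.3669]
cap [157.7802 255.0718]
tcp [380.8533 368.2553]
```

View pics/w1.png

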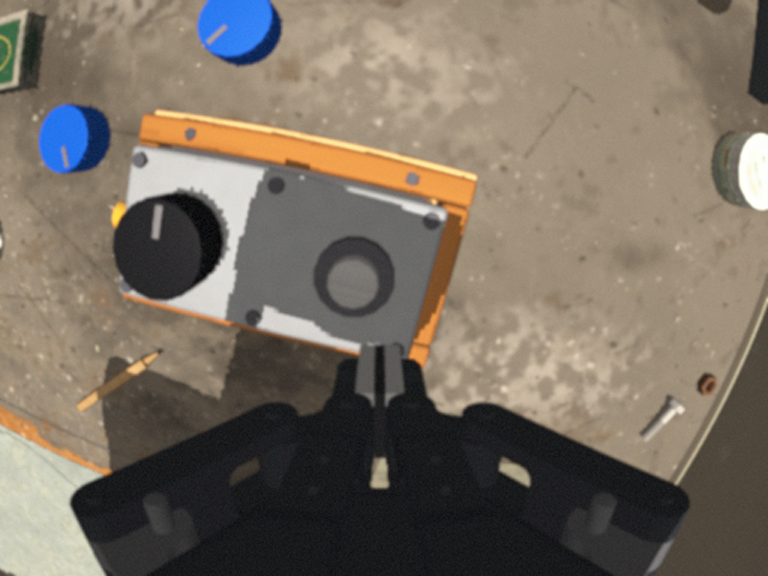

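The wrist view shows the button at (353,284), predicted (356,285), and the cap top centre at about (158,247), which puts it about 3.5 mm farther along tool x. Next I move over the button and descend.

>>> {"method": "send_rows", "body": {"motion": [{"gripper": 0,"travel": [12,-13,20],"rotation": [0,0,0]},{"gripper": 0,"travel": [0,0,30],"rotation": [0,0,0]},{"gripper": 0,"travel": [0,0,8],"rotation": [0,0,0]},{"gripper": 0,"travel": [0,0,0],"rotation": [0,0,0]},{"gripper": 0,"travel": [0,0,4],"rotation": [0,0,0]},{"gripper": 0,"travel": [0,0,4],"rotation": [0,0,0]},{"gripper": 0,"travel": [0,0,3],"rotation": [0,0,0]},{"gripper": 0,"travel": [0,0,0],"rotation": [0,0,0]},{"gripper": 0,"travel": [0,0,0],"rotation": [0,0,0]}]}}

```text
t: 3.4
tcp_pos: [0.4963, 0.0944, 0.0913]
tool_rot: [0.991, 0.131, 0.001, 0.0]
force: [0.4, -0.2, 2.0]
finger_gap: 0.005
```

>>> {"method": "send_rows", "body": {"motion": [{"gripper": 0,"travel": [0,0,2],"rotation": [0,0,0]},{"gripper": 0,"travel": [0,0,2],"rotation": [0,0,0]},{"gripper": 0,"travel": [0,0,0],"rotation": [0,0,0]}]}}

```text
t: 3.65
tcp_pos: [0.4964, 0.0944, 0.0879]
tool_rot: [0.991, 0.132, 0.001, 0.0]
force: [-0.2, -1.1, 13.8]
finger_gap: 0.002
```

>>> {"method": "send_rows", "body": {"motion": [{"gripper": 0,"travel": [0,0,2],"rotation": [0,0,0]},{"gripper": 0,"travel": [0,0,0],"rotation": [0,0,0]},{"gripper": 0,"travel": [0,0,0],"rotation": [0,0,0]}]}}

```text
t: 3.9
tcp_pos: [0.4964, 0.0944, 0.0877]
tool_rot: [0.991, 0.132, 0.002, 0.001]
force: [-3.2, -2.2, 26.4]
finger_gap: 0.001
```

The button bottomed: 26 N with only 0.2 mm more movement. Now I release it and go above the cap with the gripper open.

>>> {"method": "send_rows", "body": {"motion": [{"gripper": 0,"travel": [0,0,-10],"rotation": [0,0,0]},{"gripper": 0,"travel": [0,0,-20],"rotation": [0,0,0]},{"gripper": 0,"travel": [0,0,-30],"rotation": [0,0,0]},{"gripper": 85,"travel": [0,0,-20],"rotation": [0,0,0]},{"gripper": 85,"travel": [5,-23,0],"rotation": [0,0,0]},{"gripper": 85,"travel": [5,-23,0],"rotation": [0,0,0]},{"gripper": 85,"travel": [5,-23,0],"rotation": [0,0,0]},{"gripper": 85,"travel": [6,-24,0],"rotation": [0,0,0]},{"gripper": 85,"travel": [0,0,0],"rotation": [0,0,0]},{"gripper": 85,"travel": [0,0,0],"rotation": [0,0,0]},{"gripper": 85,"travel": [0,0,0],"rotation": [0,0,0]}]}}

```text
t: 4.82
tcp_pos: [0.4904, 0.1896, 0.1639]
tool_rot: [0.991, 0.132, -0.001, 0.0]
force: [-1.1, -0.8, 0.4]
finger_gap: 0.996
```

Run:
```python
from h import *
s=manip.sense();print(s["t"],s["tcp_pos"],s["tool_rot"],s["force"],s["finger_gap"])
c=manip.calibration("wrist")
im=manip.snapshot("wrist")[:,:,::-1].copy()
cv2.imwrite("pics/w2.png",cv2.resize(im,(768,576),interpolation=2))
T=np.linalg.inv(np.array(c["cam_to_world"]))
def proj(P):
    q=T[:3,:3]@P+T[:3,3];r=np.hypot(q[0],q[1]);th=np.arctan2(r,q[2]);return c["cx"]+c["fx"]*th*q[0]/r,c["cy"]+c["fy"]*th*q[1]/r
for n,P in dict(btnup=(.4945,.0935,.094),cap=(.4925,.1895,.113),capx=(.5025,.1895,.113),tcp=s["tcp_pos"]).items():print(n,np.array(proj(np.array(P)))*1.5)
```

```text
4.8167 [0.4904 0.1896 0.1639] [ 0.9913  0.1318 -0.0009  0.0002] [-1.1093 -0.8307  0.3628] 0.9957290114940843
btnup [551.636  342.7537]
cap [381.8658 315.6398]
capx [387.6572 295.6727]
tcp [380.7898 368.3121]
```

View pics/w2.png

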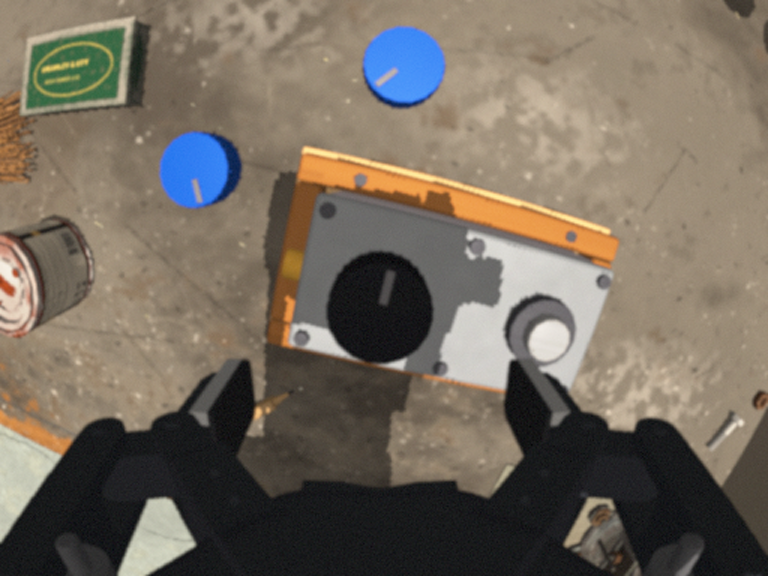

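The button is up again at (549,341), matching its predicted raised height. The cap top is centred at about (381,312), so I shift about 3.5 mm along tool x, descend and grip.

>>> {"method": "send_rows", "body": {"motion": [{"gripper": 85,"travel": [3.5,1,20],"rotation": [0,0,0]},{"gripper": 85,"travel": [0,0,30],"rotation": [0,0,0]},{"gripper": 85,"travel": [0,0,25],"rotation": [0,0,0]},{"gripper": 85,"travel": [0,0,10],"rotation": [0,0,0]},{"gripper": 85,"travel": [0,0,0],"rotation": [0,0,0]},{"gripper": 85,"travel": [0,0,0],"rotation": [0,0,0]}]}}

```text
t: 5.37
tcp_pos: [0.4948, 0.1892, 0.0793]
tool_rot: [0.991, 0.131, -0.001, 0.0]
force: [0.1, 0.0, 0.9]
finger_gap: 0.992
```

>>> {"method": "send_rows", "body": {"motion": [{"gripper": 40,"travel": [0,0,0],"rotation": [0,0,0]},{"gripper": 40,"travel": [0,0,0],"rotation": [0,0,0]},{"gripper": 40,"travel": [0,0,0],"rotation": [0,0,0]},{"gripper": 40,"travel": [0,0,0],"rotation": [0,0,0]},{"gripper": 40,"travel": [0,0,0],"rotation": [0,0,0]},{"gripper": 40,"travel": [0,0,0],"rotation": [0,0,0]}], "newtons": 80}}

```text
t: 5.87
tcp_pos: [0.4955, 0.1908, 0.0813]
tool_rot: [0.991, 0.131, 0.001, -0.001]
force: [-1.9, 2.4, 6.6]
finger_gap: 0.56
```

Run:
```python
from h import *
s=manip.sense();print(s["t"],s["tcp_pos"],s["tool_rot"],s["force"],s["ft_torque"],s["finger_gap"]*85.4)
```

```text
5.8667 [0.4955 0.1908 0.0813] [ 0.9914  0.1312  0.0015 -0.0007] [-1.913   2.4104  6.5621] [0.5181 0.2463 0.0281] 47.83367436638231
```

>>> {"method": "send_rows", "body": {"motion": [{"gripper": 40,"travel": [0,0,-0.3],"rotation": [0,0,-4]},{"gripper": 40,"travel": [0,0,-0.3],"rotation": [0,0,-4]},{"gripper": 40,"travel": [0,0,-0.3],"rotation": [0,0,-4]},{"gripper": 40,"travel": [0,0,-0.3],"rotation": [0,0,-4]},{"gripper": 40,"travel": [0,0,-0.3],"rotation": [0,0,-4]},{"gripper": 40,"travel": [0,0,0],"rotation": [0,0,0]},{"gripper": 40,"travel": [0,0,0],"rotation": [0,0,0]}]}}

```text
t: 6.45
tcp_pos: [0.495, 0.1913, 0.082]
tool_rot: [0.953, 0.302, 0.001, -0.001]
force: [-0.8, 5.2, 1.6]
finger_gap: 0.556
```

```bash
cat > st.py <<'E'
from h import *
s=manip.sense();x=R.from_quat(s["tool_rot"]).as_matrix()
print(s["t"],s["tcp_pos"],"yaw",np.degrees(np.arctan2(x[1,0],x[0,0])),"tilt",np.degrees(np.arccos(-x[2,2])),"F",s["force"],"Ftool",x.T@s["force"],"M",s["ft_torque"],s["finger_gap"]*85.4)
E
python3 st.py
```

```text
6.45 [0.495  0.1913 0.082 ] yaw 35.127367468910144 tilt 0.1620108742575822 F [-0.8217  5.2447  1.5786] Ftool [ 2.35   -4.7636 -1.5681] M [0.8719 0.1704 0.2393] 47.44592013823461
```

>>> {"method": "send_rows", "body": {"motion": [{"gripper": 40,"travel": [0,0,-0.2],"rotation": [0,0,-5]},{"gripper": 40,"travel": [0,0,-0.2],"rotation": [0,0,-5]},{"gripper": 40,"travel": [0,0,-0.2],"rotation": [0,0,-5]},{"gripper": 40,"travel": [0,0,-0.2],"rotation": [0,0,-5]},{"gripper": 40,"travel": [0,0,-0.2],"rotation": [0,0,-5]},{"gripper": 40,"travel": [0,0,-0.2],"rotation": [0,0,-5]},{"gripper": 40,"travel": [0,0,0],"rotation": [0,0,0]},{"gripper": 40,"travel": [0,0,0],"rotation": [0,0,0]}]}}

```text
t: 7.12
tcp_pos: [0.4942, 0.192, 0.0831]
tool_rot: [0.843, 0.538, 0.001, -0.001]
force: [-2.1, 7.5, 0.8]
finger_gap: 0.556
```

```bash
python3 st.py
python3 - <<'E'
from h import *
im=manip.snapshot("wrist")[:,:,::-1]
cv2.imwrite("pics/w3.png",cv2.resize(im[100:340,90:420],(792,576),interpolation=2))
E
```

```text
7.1167 [0.4942 0.192  0.0831] yaw 65.10491545971078 tilt 0.1794648232157842 F [-2.1412  7.5108  0.8492] Ftool [ 5.9139 -5.105  -0.8261] M [1.2368 0.4387 0.204 ] 47.47669920472257
```

View pics/w3.png

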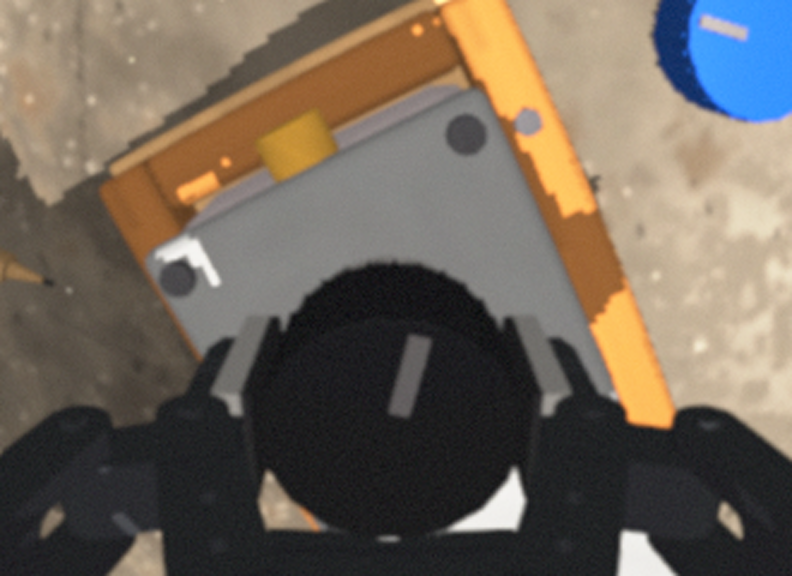

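The rib keeps its angle to the gripper, about 14°, so there's no slip. The cap has turned about 50° and the pot is seated.

>>> {"method": "send_rows", "body": {"motion": [{"gripper": 40,"travel": [0.4,-0.2,-0.2],"rotation": [0,0,-4.5]},{"gripper": 40,"travel": [0.4,-0.2,-0.2],"rotation": [0,0,-4.5]},{"gripper": 40,"travel": [0,0,-0.2],"rotation": [0,0,-4.5]},{"gripper": 40,"travel": [0,0,-0.2],"rotation": [0,0,-4.5]},{"gripper": 40,"travel": [0,0,-0.2],"rotation": [0,0,-4.5]},{"gripper": 40,"travel": [0,0,-0.2],"rotation": [0,0,-4.5]},{"gripper": 40,"travel": [0,0,0],"rotation": [0,0,0]},{"gripper": 40,"travel": [0,0,0],"rotation": [0,0,0]}]}}

```text
t: 7.83
tcp_pos: [0.4928, 0.1924, 0.0855]
tool_rot: [0.694, 0.72, 0.0, -0.002]
force: [-5.5, 5.3, 12.5]
finger_gap: 0.556
```

```bash
python3 st.py
```

```text
7.8333 [0.4928 0.1924 0.0855] yaw 92.097963118638 tilt 0.18194637008098613 F [-5.4974  5.3482 12.5246] Ftool [  5.5754  -5.3245 -12.5002] M [0.859  1.0579 0.111 ] 47.51913472114062
```

The cap has turned 77°, the torque is down to 0.11 N m and the seal is pushing up, so the thread has let go. I lift straight up slowly.

>>> {"method": "send_rows", "body": {"motion": [{"gripper": 40,"travel": [0,0,-2],"rotation": [0,0,0]},{"gripper": 40,"travel": [0,0,-2],"rotation": [0,0,0]},{"gripper": 40,"travel": [0,0,-2],"rotation": [0,0,0]},{"gripper": 40,"travel": [0,0,0],"rotation": [0,0,0]}]}}

```text
t: 8.17
tcp_pos: [0.4927, 0.192, 0.0896]
tool_rot: [0.694, 0.72, -0.0, -0.002]
force: [-3.1, 5.2, -1.5]
finger_gap: 0.561
```

```bash
python3 st.py
```

```text
8.1667 [0.4927 0.192  0.0896] yaw 92.07336462381939 tilt 0.2135908252323977 F [-3.1017  5.1692 -1.4587] Ftool [ 5.2752 -2.908   1.4782] M [0.8311 0.4913 0.0246] 47.88091906668686
```

>>> {"method": "send_rows", "body": {"motion": [{"gripper": 40,"travel": [0,0,-4],"rotation": [0,0,0]},{"gripper": 40,"travel": [0,0,-4],"rotation": [0,0,0]},{"gripper": 40,"travel": [0,0,-4],"rotation": [0,0,0]},{"gripper": 40,"travel": [0,0,-4],"rotation": [0,0,0]},{"gripper": 40,"travel": [0,0,-5],"rotation": [0,0,0]},{"gripper": 40,"travel": [0,0,-5],"rotation": [0,0,0]},{"gripper": 40,"travel": [0,0,-5],"rotation": [0,0,0]},{"gripper": 40,"travel": [0,0,0],"rotation": [0,0,0]},{"gripper": 40,"travel": [0,0,0],"rotation": [0,0,0]},{"gripper": 40,"travel": [0,0,0],"rotation": [0,0,0]}]}}

```text
t: 9.0
tcp_pos: [0.4947, 0.1906, 0.1203]
tool_rot: [0.694, 0.72, -0.0, 0.0]
force: [0.5, -0.1, -0.0]
finger_gap: 0.555
```

```bash
python3 st.py
python3 - <<'E'
from h import *
a=manip.snapshot("side")[:,:,::-1];b=manip.snapshot("wrist")[:,:,::-1]
a=cv2.resize(a[130:270,200:340],(400,400),interpolation=2);b=cv2.resize(b[100:340,120:360],(400,400),interpolation=2)
cv2.imwrite("pics/f1.png",np.hstack([a,b]))
E
```

```text
9.0 [0.4947 0.1906 0.1203] yaw 92.11065355915802 tilt 0.0013902767320774138 F [ 0.5474 -0.0861 -0.0352] Ftool [-0.1062  0.5439  0.0352] M [-0.041  -0.0372  0.0634] 47.43145763361063
```

View pics/f1.png

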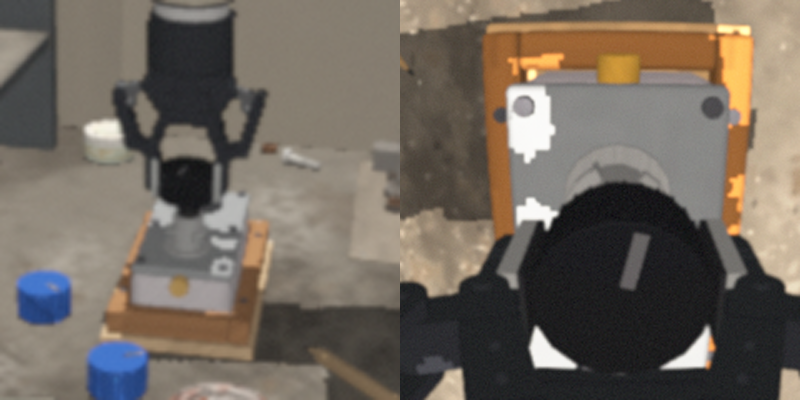

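The cap is held level with force near zero, and the pot is seated. Freed from the neck, the arm sprang about 2 mm sideways, so I'll re-centre before handing in.

>>> {"method": "send_rows", "body": {"motion": [{"gripper": 40,"travel": [1.4,-2,-0.7],"rotation": [0,0,0]},{"gripper": 40,"travel": [0,0,0],"rotation": [0,0,0]},{"gripper": 40,"travel": [0,0,0],"rotation": [0,0,0]},{"gripper": 40,"travel": [0,0,0],"rotation": [0,0,0]}]}}

```text
t: 9.43
tcp_pos: [0.4926, 0.1921, 0.1209]
tool_rot: [0.694, 0.72, -0.0, -0.0]
force: [-0.6, -0.5, -0.0]
finger_gap: 0.554
```

```bash
python3 st.py; python3 -c "
from station import manip
print(manip.sign_off())"
```

```text
9.4333 [0.4926 0.1921 0.1209] yaw 92.12281285227155 tilt 0.013104878849511361 F [-0.5671 -0.4945 -0.0317] Ftool [-0.4732 -0.585   0.0318] M [-0.009   0.0079  0.0273] 47.33765560106359
the job is handed in; nothing more can be done
None
```

The pot is vented and the cap is off. The gripper still holds the cap about 4 cm above where it sat, and I handed the job in at 9.4 s.

- **Relief button:** I pressed it until it stopped moving at 26 N, then released it. The next wrist picture showed it back at its raised height.
- **Unscrewing:** I turned the cap 77° anticlockwise. A picture at 50° showed no slip in the grip. At 77° the turning moment had dropped to 0.11 N m and the seal was pushing the cap up, so the thread had let go.
- **Lift and final pose:** I lifted the cap straight up about 39.6 mm. The gripper's tilt is 0.01°, and outside force is below 1 N. Once clear of the neck the arm had sprung about 2 mm sideways, so I moved the cap back over the neck; I took no picture after that small correction.
- **Surroundings:** The last picture, before that correction, showed the cap held and the pot seated in its holder. I never approached the paint tin, flat tin or tub.

The gripper read about 47.5 mm on the 50 mm cap. I put this down to the ribs or the gauge, since the pictures showed a firm grip.

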